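# Scoop the sample vials out of the tilting pan onto the counting scale

## Task

The four capped vials lie scattered in the shallow steel sorting pan: raise the pan by its bar handle right up to its stop so that they roll together at the low end, and let go; the hinges hold it. Then take the scoop, push it down the sloping pan to gather all four vials in one heap, lift them out in it with the pan left tilted, and set the loaded scoop down flat in the middle of the counting scale's platform. Do not disturb the other labware on the bench.

Things in the scene. Friction and masses are not known exactly. Their poses are not given: they have to be found in the camera images.
- stand: Fixed stand of the sorting pan: grey base plate 190 x 350 mm, 12 mm high. Origin on the bench under it (the plate reaches from y = -180 to +170 mm); z up; local +y points along the pan to its low, hinged end. The pan's hinge axis is parallel to local x and passes through (0, 158, 24) mm of this frame.
- pan (a joint): Tilt of the steel pan on its stand, rad: 0 = level, as it starts; 0.30 = fully up, against the stop. Grows as the bar handle goes up. Torque hinges hold the pan at any angle; raising it takes about 9 N upward at the bar, pushing it down 5 N.
- pan_bar (a point): Middle of the pan's handle: a round steel bar, 14 mm thick and 116 mm long, parallel to the pan's x, with 31 mm of free space between it and the pan's outer end wall, 69 mm over the bench when the pan is level. It swings with the pan on a radius of 342 mm about the hinge axis. Axes as pan_low.
- pan_low (a point): Point on the pan's flat floor at the middle of the foot of the low end wall, 31 mm over the bench when level. Frame: x across the pan, y to the low end (out through the wall), z square out of the floor; it tilts with the pan. Low end wall 62 mm high over the floor; its two corners are cut off at 45 degrees by 12 mm, which leaves a straight wall 118 mm wide.
- pan_high (a point): Point on the pan's floor at the middle of the foot of the handle end's wall. Axes as pan_low. The pan inside is 142 mm wide and 290 mm long from this point to pan_low, with walls 3 mm thick; the wall here and the sides stand 38 mm over the floor; from 112 to 52 mm before the low end the sides rise to 62 mm.
- scoop: Loose aluminium scoop, 0.12 kg, flat on the bench at first. Origin under the middle of its floor; x to the open mouth, z up. Floor 2.5 mm thick, 130 mm wide (126 inside), from the back wall (x = -62.5 mm, 60 mm high) to the lip (x = +62.5 mm); the last 18 mm taper to a lip 112 mm wide. Sides fall from 52 mm high at the back to 3 mm at x = +44 mm.
- scoop_grip (a point): Where to grip the scoop: on the black, rubber-covered handle's middle line, at (-99, 0, 61) mm of the scoop's frame. The handle is a bar with flat upright sides, 20 mm wide and 28 mm deep, that runs back from the back wall to x = -180 mm, rising at 17 degrees. Loaded, the scoop is nose-heavy and can sag about 0.1 rad in the fingers. Axes are the scoop's.
- scoop_lip (a point): Middle of the scoop's front lip, on its underside, at (62.5, 0, 0) mm of the scoop's frame; axes are the scoop's. The lip is a ramp: 1.5 mm thick at its edge, it rises to a ridge 4.3 mm high 4 mm behind the edge, 1.8 mm above the floor behind it, which keeps vials from rolling back out.
- platform (a point): Centre of the top of the scale's square-cornered steel weighing platform, 200 mm (x) by 210 mm (y), 80 mm over the bench, z up. The scale is fixed; its white housing reaches 160 mm to -x and 110 mm to +x of this point and 115 mm either way in y; the keypad at the -x side stays below 70 mm.
- vial0: Capped amber glass vial, 28 mm in diameter and 61 mm long, white cap 24 mm wide, about 17 g (14 to 24 g), bottom edge rounded, slick, lying in the pan at the start. Origin on its axis at mid length; its own x runs along the axis to the cap. One of four alike.
- vial1: Capped amber glass vial, 28 mm in diameter and 61 mm long, white cap 24 mm wide, about 17 g (14 to 24 g), bottom edge rounded, slick, lying in the pan at the start. Origin on its axis at mid length; its own x runs along the axis to the cap. One of four alike.
- vial2: Capped amber glass vial, 28 mm in diameter and 61 mm long, white cap 24 mm wide, about 17 g (14 to 24 g), bottom edge rounded, slick, lying in the pan at the start. Origin on its axis at mid length; its own x runs along the axis to the cap. One of four alike.
- vial3: Capped amber glass vial, 28 mm in diameter and 61 mm long, white cap 24 mm wide, about 17 g (14 to 24 g), bottom edge rounded, slick, lying in the pan at the start. Origin on its axis at mid length; its own x runs along the axis to the cap. One of four alike.
- tipbox_full: Bystander: magenta pipette tip box, 124 x 86 x 88 mm, full of white tips. Origin under its centre.
- tipbox_part: Bystander: teal pipette tip box, 124 x 86 x 88 mm, partly empty. Origin under its centre.
- trough: Bystander: white divided reagent trough, 85 x 127 x 40 mm. Origin under its centre.
- plate: Bystander: stack of two white microplates with a clear lid, 85 x 127 x 34 mm. Origin under its centre.
- flask: Bystander: glass bottle with a blue cap, 72 mm across, 155 mm tall. Origin under its centre.
- rack: Bystander: grey rack of capped tubes, 100 x 200 x 110 mm tall. Origin under its centre.
Mind the look-alikes: they are no part of the job. Leave any green or yellow look-alike of the vial3 alone.

How it is judged (in metres and radians):
On the way, in this order (a step that is already met when the one before it is completed fails the run):
1. the pan is tilted up to its stop and all four vials lie in its low half (value of joint pan above 0.25 rad and y of each of vial0, vial1, vial2, vial3 in the frame of pan_low above -0.145 m and z of vial0 in the frame of pan_low between 0 and 0.065 m and z of vial1 in the frame of pan_low between 0 and 0.065 m and z of vial2 in the frame of pan_low between 0 and 0.065 m and z of vial3 in the frame of pan_low between 0 and 0.065 m), for 0.3 s.
2. all four vials are in the scoop and the scoop is lifted clear of the tilted pan (value of joint pan above 0.2 rad and z of scoop in the frame of pan_low above 0.08 m and x of vial0 in the frame of scoop between -0.065 and 0.062 m and y of vial0 in the frame of scoop between -0.064 and 0.064 m and z of vial0 in the frame of scoop between 0.008 and 0.065 m and x of vial1 in the frame of scoop between -0.065 and 0.062 m and y of vial1 in the frame of scoop between -0.064 and 0.064 m and z of vial1 in the frame of scoop between 0.008 and 0.065 m and x of vial2 in the frame of scoop between -0.065 and 0.062 m and y of vial2 in the frame of scoop between -0.064 and 0.064 m and z of vial2 in the frame of scoop between 0.008 and 0.065 m and x of vial3 in the frame of scoop between -0.065 and 0.062 m and y of vial3 in the frame of scoop between -0.064 and 0.064 m and z of vial3 in the frame of scoop between 0.008 and 0.065 m), for 0.2 s.
At the end, for the whole second after the job is handed in: The scoop stands flat (within 0.08 rad, underside within 6 mm of the platform's top) and at rest on the scale's platform, its floor's middle within 45 mm of the platform's centre, with all four vials lying still inside it; the pan is still tilted by more than 0.2 rad (value of joint pan above 0.2 rad and x of vial0 in the frame of scoop between -0.065 and 0.062 m and y of vial0 in the frame of scoop between -0.064 and 0.064 m and z of vial0 in the frame of scoop between 0.008 and 0.065 m and x of vial1 in the frame of scoop between -0.065 and 0.062 m and y of vial1 in the frame of scoop between -0.064 and 0.064 m and z of vial1 in the frame of scoop between 0.008 and 0.065 m and x of vial2 in the frame of scoop between -0.065 and 0.062 m and y of vial2 in the frame of scoop between -0.064 and 0.064 m and z of vial2 in the frame of scoop between 0.008 and 0.065 m and x of vial3 in the frame of scoop between -0.065 and 0.062 m and y of vial3 in the frame of scoop between -0.064 and 0.064 m and z of vial3 in the frame of scoop between 0.008 and 0.065 m and horizontal distance between scoop and platform below 0.045 m and z of scoop in the frame of platform between -0.006 and 0.006 m and angle between scoop's own z axis and vertical below 0.08 rad and linear speed of scoop below 0.03 m/s and linear speed of each of vial0, vial1, vial2, vial3 below 0.05 m/s); the robot touches nothing.
It fails at once if a bystander (tip box, trough, plate stack, bottle or rack) is pushed more than 30 mm from its place (distance of any of tipbox_full, tipbox_part, trough, plate, flask, rack from where it was at the start of the episode above 0.03 m).
It also fails if it takes over 62 s, if anything falls off the work surface, if the arm or the gripper's body presses on something with over 40 N, if the wrist force passes 120 N, or if a joint passes its speed limit or range.

## Robot

A 7-joint arm with a two-finger parallel gripper is mounted at the origin on the work surface. World frame = base frame: x ahead of the robot, y to its left, z up, the work surface at z = 0. Lengths are in m, angles in degrees, forces in N, time in s.
With the tool pointing down it reaches from about 0.35 to 0.9 m from the base axis. Payload 7.2 kg.
Tool frame: the origin (TCP) lies midway between the tips of the shut fingers; the grasp point (between the pads) lies 19 mm behind it (ctrl.grasp_offset is the z of the grasp point in the tool frame, in m); z points along the fingers, y is the line along which they close (so a half turn about z gives the same grasp; the last joint's range is limited). The gripper opens to 85 mm and grips with 20 to 120 N. Pads are 22 mm wide; open, the fingers measure 114 mm over their backs; the gripper's body (76 mm by 85 mm) begins 54 mm behind the grasp point. The pads swing forward as they close: fully open they stand 13 mm farther back than shut.
Start: joints at [-74.496, 23.554, -0.728, 91.456, 0.321, 64.991, -4.71], TCP at [0.208, 0.589, 0.231] pointing down, gripper open.
Joint ranges: [-169.25, 169.25], [-16.82, 113.86], [-84.01, 82.57], [7.8, 145.47], [-59.2, 239.2], [7.22, 106.19], [-163.78, 163.78]. Speed limits (degrees/s): [136.94, 136.94, 172.46, 172.46, 180, 180, 180].

## Interface

Orientations are given as [roll, pitch, yaw] about the fixed x, y, z axes, in that order (R = Rz(yaw) Ry(pitch) Rx(roll)).
In Python, from bench import ctrl gives the robot as it stands.
- The arm moves only by the tool drive_tool, never from a script. Its argument "commands" is text: rows parted by semicolons, each of 6 numbers parted by spaces: the shift along the tool's x, y, z in m, then the turn, a rotation vector about the tool's x, y, z in degrees. A call has 1 to 20 rows; each row shifts and turns the commanded pose from where the row before left it, along the tool's axes as they then stand; what a row does not reach is not made up. A row lasts 1/12 s, in which the tool goes at most 41.7 mm and 7.16 degrees, less where a joint would pass 70% of its speed; a pose out of reach is approached as far as the arm can. A call with a gripper value outside its range is refused whole. "fingers" is the finger opening in m, from 0 to 0.0854, set as the call begins (left out, the last holds). The fingers move at their own pace and stop on an object; "force" is the grip in N (left out, the last holds). Time passes only in rows, so rows that do not move let the fingers close. It gives the time, the measured TCP pose, the force, the opening and the grip force at its end, in the units of the state.
- ctrl.get_state(): the state, without advancing time (a new reading comes with each control period).
- ctrl.read_camera(name): name is "side" or "top"; returns the picture (480x640x3 uint8, blue, green, red); there is no depth.
- ctrl.camera_model(name): a dict with "fx", "fy", "cx", "cy" (pixels), "dist" ([k1, k2, p1, p2, k3] as OpenCV has them; the pictures are not rectified), "extrinsics" (4x4, takes a point from camera to world coordinates). Camera axes: x right, y down, z forward; pixel columns grow to the right and rows downward; lengths in m; the calibration is good to about 2 mm. A picture is of the moment at which its call begins. camera_model takes no time and is no camera call.
- ctrl.sign_off(): hands the job in; it is judged then, once.
Trained networks look in the newest picture that a camera, given by its name, has taken for a name from the list of things; names that differ only in an ending like _2 or _b are one class to them, and where a whole thing is asked for, a point or a joint stands for the part that bears it (a point fixed in the world has none). Each returns a list of dicts, best first, with "conf" (0 to 1); they miss things now and then, are a little off and sometimes report something else, mostly with a low value. They report only what shows in the picture. A call takes as long as a camera call. They do not tell look-alikes from the thing itself.
- ctrl.cut_out(thing, camera): "region" (480x640 bool, what is visible of it).
- ctrl.mark_of(thing, camera): "location" ([x, y, z] in m, in world coordinates, good to about 4 mm: a listed point, or the origin of a listed thing).
The state is a dict: "time_s": time; "q": joint angles; "qvel": joint speeds; "joint_efforts": joint torques, N m; "tcp_pos": TCP position; "tcp_rot": TCP orientation; "contact_force": force on the tool from outside, world axes, zero at the start; "ft_torque": the same for the moment, N m; "grip_width": opening from 0.0 (shut) to 1.0 (fully open); "grasp_force": force on a finger pad.
Only numpy, scipy, OpenCV 4.12 (cv2) and the standard library are available. Lean on these libraries where they do the work, as an engineer would, in place of code of your own. Each camera call takes 0.05 s, during which the arm holds its last target. There are 200 camera calls.

## Working session

There is one attempt and no reset: what is moved stays moved. The work goes in short steps, Python scripts to look and compute and a tool call to move; the robot and the scene stay as the last step left them, time stands still between calls to the robot, and variables do not carry over. Pictures are saved under pics/ and viewed, at most 11 in all, crops included, and the job is handed in when it is done.

Besides the shell and the picture viewer there is one more tool, called after "Call:" as name(argument=value, ...), one argument or row to a line, values as JSON. drive_tool: Moves the arm, as the interface text tells. Its arguments: {"type":"object","properties":{"commands":{"type":"string"},"fingers":{"type":"number"},"force":{"type":"number"}},"required":["commands"]}

```bash
ls; mkdir -p pics; cat > h.py <<'E'
from bench import ctrl
import numpy as np, cv2
from scipy.spatial.transform import Rotation as R
def marks(things,cam):
    for t in things:
        r=ctrl.mark_of(t,cam)
        for d in r[:5]: print(cam,t,np.round(d['location'],4),round(d['conf'],2))
def st():
    s=ctrl.get_state(); print({k:np.round(s[k],4).tolist() for k in ['time_s','q','tcp_pos','tcp_rot','contact_force','grip_width','grasp_force']})
    return s
E
python3 - <<'E'
from h import *
for c in ['side','top']:
    cv2.imwrite(f'pics/{c}0.png',ctrl.read_camera(c))
    print(c,np.round(ctrl.camera_model(c)['extrinsics'],3).tolist(),ctrl.camera_model(c)['fx'])
marks(['pan_bar','pan_low','pan_high','scoop','scoop_grip','scoop_lip','platform','vial0','stand'],'top')
marks(['pan_bar','pan_low','scoop_grip','scoop_lip','platform','tipbox_full','tipbox_part','trough','plate','flask','rack'],'side')
st(); print(ctrl.grasp_offset)
E
```

```text
pics
side [[0.832, -0.356, 0.425, 0.141], [-0.554, -0.55, 0.625, -0.58], [0.011, -0.755, -0.655, 0.718], [0.0, 0.0, 0.0, 1.0]] 449.9502291472321
top [[0.007, -0.999, 0.034, 0.489], [-1.0, -0.007, -0.008, 0.022], [0.008, -0.034, -0.999, 1.152], [0.0, 0.0, 0.0, 1.0]] 567.7261908735426
top pan_bar [ 0.5846 -0.1932  0.0721] 0.84
top pan_low [0.6021 0.1425 0.0294] 0.67
top pan_high [ 0.5901 -0.1506  0.0286] 0.91
top scoop [ 0.5409 -0.3237  0.0021] 0.58
top scoop_grip [ 0.4425 -0.3008  0.0617] 0.79
top scoop_lip [ 0.6074 -0.3309 -0.0022] 0.92
top platform [0.4937 0.3982 0.0809] 0.58
top vial0 [ 0.6231 -0.0885  0.0433] 0.97
top vial0 [0.288  0.201  0.0118] 0.91
top vial0 [0.6209 0.0123 0.0478] 0.88
top vial0 [ 0.5969 -0.0309  0.0442] 0.82
top vial0 [0.405  0.2043 0.017 ] 0.6
top stand [ 0.5977 -0.0117 -0.0018] 0.68
side pan_bar [ 0.5883 -0.1924  0.0671] 0.96
side pan_bar [ 0.5976 -0.0089  0.0007] 0.59
side pan_low [0.6    0.1474 0.0341] 0.67
side scoop_grip [ 0.4413 -0.2969  0.0578] 0.62
side scoop_grip [0.7878 0.1658 0.0032] 0.44
side scoop_lip [ 6.007e-01 -3.330e-01 -2.000e-04] 0.67
side platform [0.4881 0.3951 0.0789] 0.73
side tipbox_full [ 0.7915 -0.0441 -0.001 ] 0.86
side tipbox_part [ 0.7249 -0.2523  0.0017] 0.89
side trough [ 0.371  -0.0998  0.0025] 0.58
side trough [ 0.5925 -0.0386  0.0482] 0.34
side plate [ 0.3767  0.0751 -0.0016] 0.6
side rack [ 0.7886  0.1658 -0.0008] 0.86
side rack [0.6013 0.1427 0.0349] 0.29
{'time_s': 1.1, 'q': [-74.4947, 23.5541, -0.7264, 91.4565, 0.3231, 64.992, -4.7082], 'tcp_pos': [0.2078, 0.5894, 0.2313], 'tcp_rot': [-179.9997, 0.0026, 160.5891], 'contact_force': [-0.0919, 1.1977, 0.0919], 'grip_width': 1.0007, 'grasp_force': 0.0}
-0.0187
```

View pictures.

View pics/side0.png

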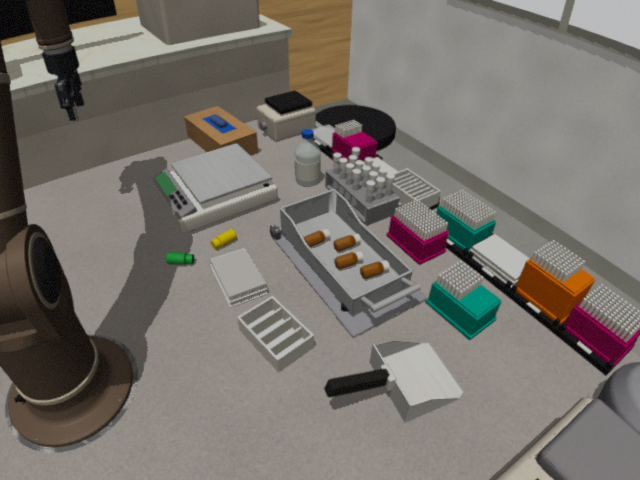

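View pics/top0.png

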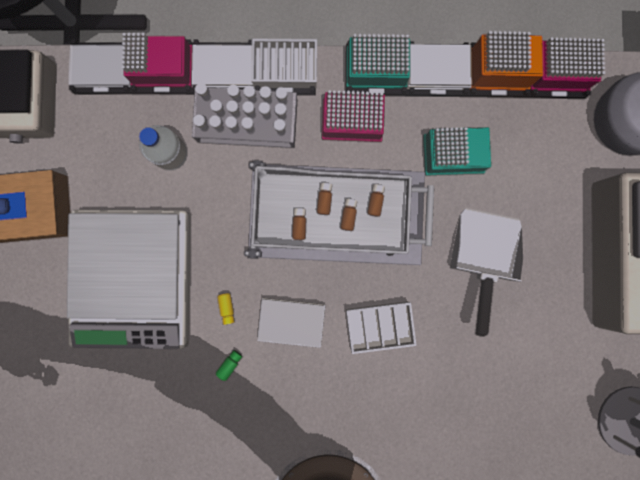

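The four amber vials in the pan are at top-view pixels (299,223), (324,198), (348,214) and (376,200). These are the ones meant. The green (229,366) and yellow (226,308) look-alikes lie on the bench and stay there. The pan's low end is at +y (left in the top view), and the scoop's mouth points to +x.

```bash
cat >> h.py <<'E'
def rot(r): return R.from_euler('xyz',r,degrees=True)
def rel(p1,r1,p0=None,r0=None,n=None):
    "constant row that takes the tool from pose 0 (default: now) to pose 1 in n rows"
    if p0 is None: s=ctrl.get_state(); p0,r0=s['tcp_pos'],s['tcp_rot']
    R0,R1=rot(r0),rot(r1); w=(R0.inv()*R1).as_rotvec(); d=R0.inv().apply(np.subtract(p1,p0))
    if n is None: n=int(np.ceil(max(np.linalg.norm(d)/.035,np.degrees(np.linalg.norm(w))/6.8,1)))
    S=sum(R.from_rotvec(w/n*k).as_matrix() for k in range(n)); v=np.linalg.solve(S,d)
    print(n,'rows',np.round(v,4),np.round(np.degrees(w)/n,2),'step mm',round(1000*np.linalg.norm(v),1))
    q,Q=np.array(p0,float),R0
    mid=[]
    for k in range(n): q=q+Q.apply(v); Q=Q*R.from_rotvec(w/n); mid.append(q)
    print('  mid',np.round(mid[n//2],3),'end',np.round(mid[-1],4))
E
python3 - <<'E'
from h import *
rel([.5865,-.193,.2],[180,0,66.0],n=26)
rel([.5865,-.193,.2],[180,0,-2.1],[.5865,-.193,.2],[180,0,66])
E
```

```text
26 rows [-0.0375  0.0005  0.0012] [0.   0.   3.64] step mm 37.6
  mid [0.584 0.247 0.214] end [ 0.5865 -0.193   0.2   ]
11 rows [0. 0. 0.] [-0.   -0.    6.19] step mm 0.0
  mid [ 0.586 -0.193  0.2  ] end [ 0.5865 -0.193   0.2   ]
```

Call:
drive_tool(
  commands="-0.0375 0.0005 0.0012 0 0 3.64;-0.0375 0.0005 0.0012 0 0 3.64;-0.0375 0.0005 0.0012 0 0 3.64;-0.0375 0.0005 0.0012 0 0 3.64;-0.0375 0.0005 0.0012 0 0 3.64;-0.0375 0.0005 0.0012 0 0 3.64;-0.0375 0.0005 0.0012 0 0 3.64;-0.0375 0.0005 0.0012 0 0 3.64;-0.0375 0.0005 0.0012 0 0 3.64;-0.0375 0.0005 0.0012 0 0 3.64;-0.0375 0.0005 0.0012 0 0 3.64;-0.0375 0.0005 0.0012 0 0 3.64;-0.0375 0.0005 0.0012 0 0 3.64",
  fingers=0.034,
)

```text
time_s: 2.18
tcp_pos: [0.5692, 0.2804, 0.2157]
tcp_rot: [180.0, -0.0, 113.1]
contact_force: [0.6, 0.9, -0.9]
grip_width: 0.397
grasp_force: 0.0
```

Call:
drive_tool(
  commands="-0.0375 0.0005 0.0012 0 0 3.64;-0.0375 0.0005 0.0012 0 0 3.64;-0.0375 0.0005 0.0012 0 0 3.64;-0.0375 0.0005 0.0012 0 0 3.64;-0.0375 0.0005 0.0012 0 0 3.64;-0.0375 0.0005 0.0012 0 0 3.64;-0.0375 0.0005 0.0012 0 0 3.64;-0.0375 0.0005 0.0012 0 0 3.64;-0.0375 0.0005 0.0012 0 0 3.64;-0.0375 0.0005 0.0012 0 0 3.64;-0.0375 0.0005 0.0012 0 0 3.64;-0.0375 0.0005 0.0012 0 0 3.64;-0.0375 0.0005 0.0012 0 0 3.64",
)

```text
time_s: 3.27
tcp_pos: [0.586, -0.1935, 0.2001]
tcp_rot: [180.0, -0.0, 65.8]
contact_force: [0.6, -0.0, -0.6]
grip_width: 0.399
grasp_force: 0.0
```

Call:
drive_tool(
  commands="0 0 0 0 0 6.2;0 0 0 0 0 6.2;0 0 0 0 0 6.2;0 0 0 0 0 6.2;0 0 0 0 0 6.2;0 0 0 0 0 6.2;0 0 0 0 0 6.2;0 0 0 0 0 6.2;0 0 0 0 0 6.2;0 0 0 0 0 6.2;0 0 0 0 0 6.2;0 0 0 0 0 0",
)

```text
time_s: 4.27
tcp_pos: [0.5864, -0.1914, 0.1999]
tcp_rot: [180.0, 0.0, -2.5]
contact_force: [-0.1, 1.2, 0.3]
grip_width: 0.4
grasp_force: 0.0
```

Call:
drive_tool(
  commands="0 0.0016 0.03 0 0 0;0 0 0.03 0 0 0;0 0 0.03 0 0 0;0 0 0.03 0 0 0;0 0 0.02 0 0 0;0 0 0.01 0 0 0;0 0 0 0 0 0",
)

```text
time_s: 4.85
tcp_pos: [0.585, -0.1928, 0.048]
tcp_rot: [-180.0, 0.2, -2.1]
contact_force: [0.4, -1.4, 0.4]
grip_width: 0.396
grasp_force: 0.0
```

Call:
drive_tool(
  commands="0 0 0 0 0 0;0 0 0 0 0 0;0 0 0 0 0 0;0 0 0 0 0 0;0 0 0 0 0 0",
  fingers=0,
  force=50,
)

```text
time_s: 5.27
tcp_pos: [0.5867, -0.1892, 0.051]
tcp_rot: [-179.7, 0.0, -2.0]
contact_force: [-0.1, 9.4, -2.3]
grip_width: 0.144
grasp_force: 48.6
```

```bash
python3 - <<'E'
from h import *
s=st(); p=np.array(s['tcp_pos']); yaw=-2.1
Rt=rot([180,0,yaw]); piv=p+Rt.apply([0,-.339,.026])
Q=R.from_rotvec(Rt.apply([1,0,0])*np.radians(-17.4))
p1=piv+Q.apply(p-piv); print(piv,p1)
rel(p1,(Q*Rt).as_euler('xyz',degrees=True),p,[180,0,yaw],n=16)
E
```

```text
{'time_s': 5.2667, 'q': [-14.9499, 40.7427, 41.7321, 103.6309, -35.2541, 49.5539, -48.2465], 'tcp_pos': [0.5867, -0.1892, 0.051], 'tcp_rot': [-179.6709, 0.0264, -2.0404], 'contact_force': [-0.0748, 9.3583, -2.2867], 'grip_width': 0.1443, 'grasp_force': 48.6295}
[0.59909418 0.1495352  0.02500026] [ 0.58752531 -0.16596517  0.15118533]
16 rows [ 0.     -0.0006 -0.0064] [-1.09  0.   -0.  ] step mm 6.5
  mid [ 0.587 -0.18   0.108] end [ 0.5875 -0.166   0.1512]
```

Call:
drive_tool(
  commands="0 -0.0006 -0.0064 -1.09 0 0;0 -0.0006 -0.0064 -1.09 0 0;0 -0.0006 -0.0064 -1.09 0 0;0 -0.0006 -0.0064 -1.09 0 0;0 -0.0006 -0.0064 -1.09 0 0;0 -0.0006 -0.0064 -1.09 0 0;0 -0.0006 -0.0064 -1.09 0 0;0 -0.0006 -0.0064 -1.09 0 0;0 -0.0006 -0.0064 -1.09 0 0;0 -0.0006 -0.0064 -1.09 0 0;0 -0.0006 -0.0064 -1.09 0 0;0 -0.0006 -0.0064 -1.09 0 0;0 -0.0006 -0.0064 -1.09 0 0;0 -0.0006 -0.0064 -1.09 0 0",
)

```text
time_s: 6.43
tcp_pos: [0.5874, -0.1708, 0.1379]
tcp_rot: [164.9, 0.0, -2.1]
contact_force: [2.0, 4.2, -11.6]
grip_width: 0.14
grasp_force: 49.0
```

Call:
drive_tool(
  commands="0 -0.0006 -0.0064 -1.09 0 0;0 -0.0006 -0.0064 -1.09 0 0;0 0 0 0 0 0;0 0 0 0 0 0",
)

```text
time_s: 6.77
tcp_pos: [0.5876, -0.1663, 0.15]
tcp_rot: [162.8, 0.0, -2.1]
contact_force: [-2.0, 10.3, -0.2]
grip_width: 0.141
grasp_force: 55.0
```

Call:
drive_tool(
  commands="0 0 -0.004 0 0 0;0 0 -0.003 0 0 0;0 0 0 0 0 0;0 0 0 0 0 0",
)

```text
time_s: 7.1
tcp_pos: [0.5859, -0.1654, 0.1529]
tcp_rot: [162.7, 0.2, -2.2]
contact_force: [8.2, -4.3, -40.7]
grip_width: 0.142
grasp_force: 51.5
```

```bash
python3 - <<'E'
from h import *
st()
ctrl.read_camera('top');marks(['pan_bar','pan_low','pan_high','vial0','scoop','scoop_grip','scoop_lip'],'top')
i=ctrl.read_camera('side');marks(['pan_bar','pan_low','pan_high','vial0','scoop','scoop_grip','scoop_lip'],'side')
cv2.imwrite('pics/side1.png',i)
E
```

```text
{'time_s': 7.1, 'q': [-38.5526, 38.2472, 59.3918, 104.2284, -19.4834, 51.9956, -66.8824], 'tcp_pos': [0.5859, -0.1654, 0.1529], 'tcp_rot': [162.7365, 0.1889, -2.2103], 'contact_force': [8.2177, -4.3473, -40.6687], 'grip_width': 0.1415, 'grasp_force': 51.5273}
top pan_low [0.6064 0.1446 0.0328] 0.68
top pan_high [ 7.178e-01  3.294e-01 -3.000e-04] 0.36
top vial0 [0.6375 0.13   0.0531] 0.92
top vial0 [0.61   0.1039 0.0586] 0.86
top vial0 [0.5727 0.1342 0.0468] 0.69
top vial0 [0.4055 0.2071 0.0189] 0.65
top scoop [ 0.5417 -0.3255  0.0036] 0.61
top scoop_grip [ 0.4416 -0.3034  0.0617] 0.61
top scoop_lip [ 6.045e-01 -3.313e-01 -6.000e-04] 0.67
side pan_bar [ 0.5895 -0.1624  0.1653] 0.95
side pan_bar [ 0.5923 -0.1345  0.1215] 0.53
side pan_low [0.6012 0.1451 0.0358] 0.65
side pan_low [0.7894 0.1678 0.0029] 0.37
side pan_low [ 0.4461 -0.2993  0.0582] 0.28
side pan_high [ 0.5942 -0.1361  0.125 ] 0.7
side vial0 [0.6075 0.1008 0.0636] 0.78
side vial0 [0.6347 0.128  0.0545] 0.72
side vial0 [0.6391 0.0629 0.0729] 0.68
side vial0 [0.5677 0.1376 0.0514] 0.68
side vial0 [0.2888 0.1997 0.0139] 0.58
side scoop [ 0.5411 -0.3183 -0.0006] 0.96
side scoop_grip [ 0.4428 -0.299   0.06  ] 0.93
side scoop_grip [ 7.868e-01  1.666e-01 -3.000e-04] 0.65
side scoop_lip [ 0.6019 -0.3342  0.0009] 0.75
side scoop_lip [ 5.998e-01 -4.300e-03  4.000e-04] 0.26
```

View pics/side1.png

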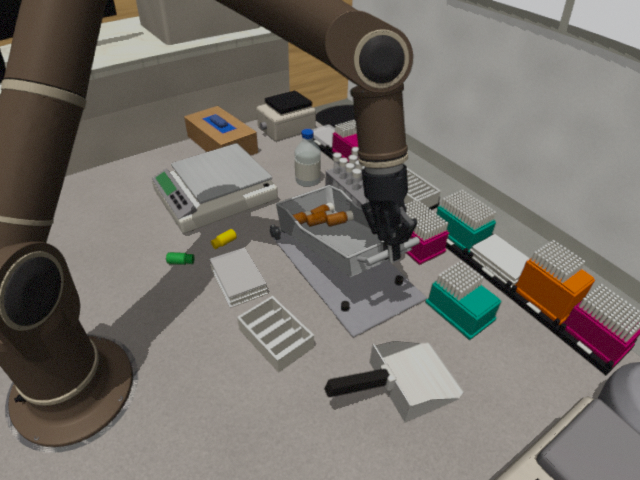

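The pan is against its stop: the bar pushes back with 40 N. The four amber vials are at the low end, around pixels (300–345, 215). I'll release the bar and go for the scoop.

Call:
drive_tool(
  commands="0 0 0.003 0 0 0;0 0 0 0 0 0;0 0 0 0 0 0;0 0 0 0 0 0;0 0 -0.015 0 0 0;0 0 -0.025 0 0 0;0 0 -0.03 0 0 0;0 0 -0.02 0 0 0;0 0 0 0 0 0",
  fingers=0.036,
)

```text
time_s: 8.65
tcp_pos: [0.5908, -0.1412, 0.2441]
tcp_rot: [162.6, -0.4, -2.2]
contact_force: [1.0, -0.3, 0.1]
grip_width: 0.422
grasp_force: 0.0
```

```bash
python3 - <<'E'
from h import *
st()
rel([.443,-.3005,.15],[180,0,-11.3])
E
```

```text
{'time_s': 8.65, 'q': [-44.8391, 33.1996, 65.3738, 99.0382, -14.7762, 61.7936, -70.4203], 'tcp_pos': [0.5908, -0.1412, 0.2441], 'tcp_rot': [162.583, -0.3997, -2.1665], 'contact_force': [0.9954, -0.3353, 0.1498], 'grip_width': 0.4221, 'grasp_force': 0.0}
7 rows [-0.0188  0.0223  0.0175] [ 2.48 -0.25  1.29] step mm 34.0
  mid [ 0.509 -0.239  0.197] end [ 0.443  -0.3005  0.15  ]
```

Call:
drive_tool(
  commands="-0.0188 0.0223 0.0175 2.48 -0.25 1.29;-0.0188 0.0223 0.0175 2.48 -0.25 1.29;-0.0188 0.0223 0.0175 2.48 -0.25 1.29;-0.0188 0.0223 0.0175 2.48 -0.25 1.29;-0.0188 0.0223 0.0175 2.48 -0.25 1.29;-0.0188 0.0223 0.0175 2.48 -0.25 1.29;-0.0188 0.0223 0.0175 2.48 -0.25 1.29;0 0 0 0 0 0",
  fingers=0.055,
)

```text
time_s: 9.32
tcp_pos: [0.4313, -0.3073, 0.1451]
tcp_rot: [179.9, 0.5, -12.3]
contact_force: [-0.4, -0.0, 0.3]
grip_width: 0.647
grasp_force: 0.0
```

```bash
python3 - <<'E'
from h import *
st()
rel([.443,-.3005,.042],[180,0,-11.3])
E
```

```text
{'time_s': 9.3167, 'q': [-10.8174, 28.4215, 55.1281, 112.3209, -28.3277, 54.4159, -43.9258], 'tcp_pos': [0.4313, -0.3073, 0.1451], 'tcp_rot': [179.9295, 0.4665, -12.2899], 'contact_force': [-0.3728, -0.0351, 0.3088], 'grip_width': 0.6467, 'grasp_force': 0.0}
3 rows [ 0.0035 -0.0031  0.0344] [ 0.02  0.16 -0.33] step mm 34.7
  mid [ 0.439 -0.303  0.076] end [ 0.443  -0.3005  0.042 ]
```

Call:
drive_tool(
  commands="0 0 0.02 0 0 0;0 0 0.01 0 0 0;0 0 0 0 0 0;0 0 0 0 0 0",
)

```text
time_s: 9.65
tcp_pos: [0.4391, -0.2999, 0.1159]
tcp_rot: [179.9, 0.4, -11.4]
contact_force: [0.8, 0.4, 0.0]
grip_width: 0.642
grasp_force: 0.0
```

```bash
python3 - <<'E'
from h import *
st()
rel([.443,-.3005,.042],[180,0,-11.3])
E
```

```text
{'time_s': 9.65, 'q': [-9.7233, 30.7431, 52.5195, 113.4505, -30.9342, 51.3595, -42.1604], 'tcp_pos': [0.4391, -0.2999, 0.1159], 'tcp_rot': [179.9208, 0.4129, -11.3621], 'contact_force': [0.8134, 0.4127, 0.0389], 'grip_width': 0.642, 'grasp_force': 0.0}
3 rows [ 0.0014 -0.0001  0.0246] [ 0.03  0.14 -0.02] step mm 24.7
  mid [ 0.442 -0.3    0.067] end [ 0.443  -0.3005  0.042 ]
```

Call:
drive_tool(
  commands="0.0014 0 0.025 0 0.14 0;0.0014 0 0.025 0 0.14 0;0.0014 0 0.016 0 0.14 0;0 0 0.008 0 0 0;0 0 0 0 0 0;0 0 0 0 0 0",
)

```text
time_s: 10.15
tcp_pos: [0.4434, -0.3013, 0.0427]
tcp_rot: [179.9, -0.1, -11.4]
contact_force: [0.5, -0.7, -0.2]
grip_width: 0.64
grasp_force: 0.0
```

Call:
drive_tool(
  commands="0 0 0 0 0 0;0 0 0 0 0 0;0 0 0 0 0 0;0 0 0 0 0 0;0 0 0 0 0 0",
  fingers=0,
  force=110,
)

```text
time_s: 10.57
tcp_pos: [0.4435, -0.3013, 0.0431]
tcp_rot: [179.9, -0.2, -11.4]
contact_force: [-1.2, 0.8, 7.5]
grip_width: 0.225
grasp_force: 107.1
```

```bash
python3 - <<'E'
from h import *
st()
ctrl.read_camera('top');marks(['scoop','scoop_grip','scoop_lip'],'top')
ctrl.read_camera('side');marks(['scoop','scoop_grip','scoop_lip'],'side')
E
```

```text
{'time_s': 10.5667, 'q': [-4.4483, 36.5, 45.7258, 115.7702, -38.2204, 43.5283, -36.6753], 'tcp_pos': [0.4435, -0.3013, 0.0431], 'tcp_rot': [179.9473, -0.1522, -11.3812], 'contact_force': [-1.1846, 0.8449, 7.5497], 'grip_width': 0.2253, 'grasp_force': 107.0731}
top scoop [ 0.5377 -0.3219  0.003 ] 0.91
top scoop [ 0.5922 -0.1351  0.1164] 0.56
top scoop_grip [ 0.4412 -0.2985  0.0637] 0.61
top scoop_lip [ 6.049e-01 -3.360e-01  5.000e-04] 0.93
side scoop [ 5.405e-01 -3.217e-01  4.000e-04] 0.6
side scoop_grip [ 0.4442 -0.2972  0.0603] 0.67
side scoop_lip [ 0.6002 -0.3333 -0.0016] 0.6
side scoop_lip [ 0.7242 -0.2535  0.0041] 0.2
```

```bash
python3 - <<'E'
from h import *
a=ctrl.read_camera('side')[170:300,250:440]; b=ctrl.read_camera('top')[140:280,230:450]
a=cv2.resize(a,(570,390),interpolation=3)[:, :]; b=cv2.resize(b,(613,390),interpolation=3)
cv2.imwrite('pics/c2.png',cv2.resize(np.hstack([a,b]),(800,264)))
for c in ['side','top']: marks(['vial0'],c)
E
```

```text
side vial0 [0.2889 0.1991 0.0153] 0.78
side vial0 [0.4112 0.2112 0.0152] 0.75
side vial0 [0.6412 0.063  0.0715] 0.61
side vial0 [0.6059 0.1013 0.0653] 0.54
side vial0 [0.6338 0.1297 0.0558] 0.46
top vial0 [0.6339 0.1285 0.0506] 0.96
top vial0 [0.2947 0.2026 0.0083] 0.88
top vial0 [0.6362 0.0651 0.0692] 0.86
top vial0 [0.4042 0.2074 0.0172] 0.86
top vial0 [0.5733 0.1338 0.0492] 0.78
```

View pics/c2.png

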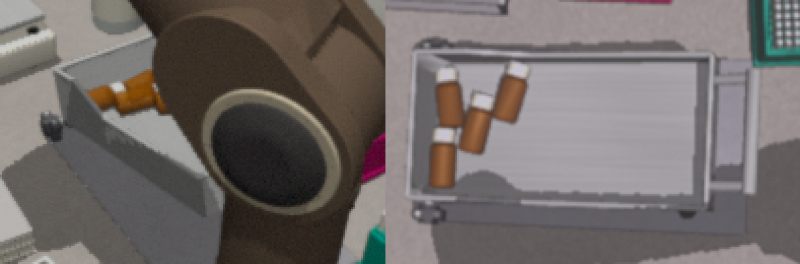

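```bash
cat >> h.py <<'E'
L=np.array([.6015,.1446,.033]); YAW=-2.4; TILT=17.19
TCPS=np.array([-.0995,0,.0431])   # TCP in the scoop frame
P=R.from_euler('zx',[0,0]) ; P=R.from_euler('z',YAW,degrees=True)*R.from_euler('x',-TILT,degrees=True) # pan axes
def tool(y,z,a,x=0,tip=.0625):
    "tool pose with the scoop's under-edge point (tip,0,0) at pan (x,y,z), nose down by a deg relative to the pan floor"
    S=P*R.from_euler('z',90,degrees=True)*R.from_euler('y',a,degrees=True)
    p=L+P.apply([x,y,z])+S.apply(TCPS-[tip,0,0])
    return p,(S*R.from_euler('x',180,degrees=True)).as_euler('xyz',degrees=True)
E
python3 - <<'E'
from h import *
s=st(); p0=np.array(s['tcp_pos']); r0=s['tcp_rot']
pe,re=tool(-.125,.04,8); print('entry',pe,re)
w1=p0+[0,0,.20]
w2=np.array([pe[0],pe[1]-.04,.33]); r2=[180,0,87.6]
rel(w1,r0); rel(w2,r2,w1,r0); rel(pe,re,w2,r2)
for a in [(-.125,0,8),(-.07,0,4),(-.003,0,3)]: print(a,*[np.round(v,3) for v in tool(*a)])
E
```

```text
{'time_s': 11.1667, 'q': [-4.4451, 36.4992, 45.7217, 115.7709, -38.2232, 43.5257, -36.6737], 'tcp_pos': [0.4435, -0.3013, 0.0431], 'tcp_rot': [179.9492, -0.1548, -11.3818], 'contact_force': [-1.7704, 1.6647, 7.6982], 'grip_width': 0.2197, 'grasp_force': 107.061}
entry [ 0.59162386 -0.09103745  0.21610777] [180.    25.19  87.6 ]
6 rows [ 0.0001  0.     -0.0333] [0. 0. 0.] step mm 33.3
  mid [ 0.443 -0.301  0.176] end [ 0.4435 -0.3013  0.2431]
15 rows [ 0.0166 -0.0042 -0.0058] [ 0.01 -0.   -6.6 ] step mm 18.0
  mid [ 0.562 -0.244  0.29 ] end [ 0.5916 -0.131   0.33  ]
4 rows [ 0.0146 -0.0004  0.0266] [ 0.  -6.3 -0. ] step mm 30.4
  mid [ 0.592 -0.096  0.246] end [ 0.5916 -0.091   0.2161]
(-0.125, 0, 8) [ 0.591 -0.103  0.178] [180.    25.19  87.6 ]
(-0.07, 0, 4) [ 0.593 -0.058  0.152] [180.    21.19  87.6 ]
(-0.003, 0, 3) [0.596 0.005 0.13 ] [180.    20.19  87.6 ]
```

Call:
drive_tool(
  commands="0 0 -0.015 0 0 0;0 0 -0.03 0 0 0;0 0 -0.033 0 0 0;0 0 -0.033 0 0 0;0 0 -0.033 0 0 0;0 0 -0.033 0 0 0;0 0 -0.023 0 0 0;0 0 0 0 0 0",
)

```text
time_s: 11.83
tcp_pos: [0.4441, -0.3027, 0.2467]
tcp_rot: [179.9, -0.5, -11.4]
contact_force: [0.7, -1.1, -1.5]
grip_width: 0.218
grasp_force: 107.6
```

Call:
drive_tool(
  commands="0.0166 -0.0042 -0.0058 0 0 -6.6;0.0166 -0.0042 -0.0058 0 0 -6.6;0.0166 -0.0042 -0.0058 0 0 -6.6;0.0166 -0.0042 -0.0058 0 0 -6.6;0.0166 -0.0042 -0.0058 0 0 -6.6;0.0166 -0.0042 -0.0058 0 0 -6.6;0.0166 -0.0042 -0.0058 0 0 -6.6;0.0166 -0.0042 -0.0058 0 0 -6.6;0.0166 -0.0042 -0.0058 0 0 -6.6;0.0166 -0.0042 -0.0058 0 0 -6.6;0.0166 -0.0042 -0.0058 0 0 -6.6;0.0166 -0.0042 -0.0058 0 0 -6.6;0.0166 -0.0042 -0.0058 0 0 -6.6;0.0166 -0.0042 -0.0058 0 0 -6.6;0.0166 -0.0042 -0.0058 0 0 -6.6;0 0 0 0 0 0;0 0 0 0 0 0",
)

```text
time_s: 13.25
tcp_pos: [0.591, -0.1291, 0.3285]
tcp_rot: [180.0, 0.0, 87.6]
contact_force: [0.5, -0.5, -1.2]
grip_width: 0.215
grasp_force: 107.5
```

```bash
python3 - <<'E'
from h import *
st()
ctrl.read_camera('top'); marks(['scoop','scoop_grip','scoop_lip','pan_low','pan_bar'],'top')
ctrl.read_camera('side'); marks(['scoop','scoop_grip','scoop_lip','pan_low','pan_bar'],'side')
rel(*tool(-.125,.04,8))
E
```

```text
{'time_s': 13.25, 'q': [-17.0832, 19.4517, 33.7901, 88.182, -10.9882, 75.6656, 15.548], 'tcp_pos': [0.591, -0.1291, 0.3285], 'tcp_rot': [179.9579, 0.0414, 87.6367], 'contact_force': [0.5246, -0.4996, -1.2022], 'grip_width': 0.2153, 'grasp_force': 107.5412}
top scoop [ 0.5928 -0.0305  0.2868] 0.97
top scoop [0.6002 0.029  0.2803] 0.46
top scoop_grip [ 0.5882 -0.1275  0.345 ] 0.91
top scoop_lip [0.5993 0.0331 0.2837] 0.73
top pan_low [0.4902 0.3963 0.0813] 0.62
side scoop [ 0.5975 -0.0307  0.2871] 0.94
side scoop [0.4894 0.3943 0.0793] 0.5
side scoop [ 0.5924 -0.1358  0.1228] 0.31
side scoop_lip [0.5969 0.0309 0.2798] 0.61
side pan_low [0.6002 0.1443 0.0378] 0.89
side pan_bar [ 0.5931 -0.1641  0.1666] 0.79
4 rows [ 0.0144 -0.0003  0.0264] [ 0.01 -6.28 -0.01] step mm 30.0
  mid [ 0.592 -0.096  0.246] end [ 0.5916 -0.091   0.2161]
```

Call:
drive_tool(
  commands="0.0144 -0.0003 0.0264 0 -6.28 0;0.0144 -0.0003 0.0264 0 -6.28 0;0.0144 -0.0003 0.0264 0 -6.28 0;0.0144 -0.0003 0.0264 0 -6.28 0;0 0 0 0 0 0;0 0 0 0 0 0",
)

```text
time_s: 14.35
tcp_pos: [0.5913, -0.0874, 0.2135]
tcp_rot: [-179.7, 25.3, 88.0]
contact_force: [-0.0, -0.5, 0.2]
grip_width: 0.221
grasp_force: 108.0
```

```bash
python3 - <<'E'
from h import *
st()
i=ctrl.read_camera('side'); marks(['scoop','scoop_lip','vial0'],'side')
t=ctrl.read_camera('top'); marks(['scoop','scoop_lip','vial0'],'top')
a=cv2.resize(i[170:300,250:440],(570,390),interpolation=3); b=cv2.resize(t[140:280,230:450],(613,390),interpolation=3)
cv2.imwrite('pics/c3.png',cv2.resize(np.hstack([a,b]),(800,264)))
rel(*tool(-.12,.008,8),n=6)
E
```

```text
{'time_s': 14.35, 'q': [-37.2664, 27.1835, 37.0222, 100.1727, 10.5357, 60.5237, -10.4934], 'tcp_pos': [0.5913, -0.0874, 0.2135], 'tcp_rot': [-179.7451, 25.2534, 88.0462], 'contact_force': [-0.0343, -0.5463, 0.1891], 'grip_width': 0.2208, 'grasp_force': 108.0185}
side scoop [ 0.5946 -0.0155  0.1303] 0.81
side scoop [ 0.7234  0.3278 -0.0069] 0.65
side scoop_lip [ 0.3774  0.0745 -0.0014] 0.31
side vial0 [0.406  0.2097 0.0124] 0.83
side vial0 [0.288  0.1977 0.0147] 0.78
side vial0 [0.5704 0.1386 0.0497] 0.7
side vial0 [0.61   0.1011 0.0631] 0.69
side vial0 [0.6335 0.1297 0.0524] 0.59
top scoop [ 0.5931 -0.0229  0.14  ] 0.74
top scoop [ 0.5892 -0.0844  0.2345] 0.28
6 rows [ 0.0018 -0.      0.0052] [ 0.01 -0.01 -0.03] step mm 5.5
  mid [ 0.592 -0.095  0.195] end [ 0.5914 -0.0957  0.1841]
```

View pics/c3.png

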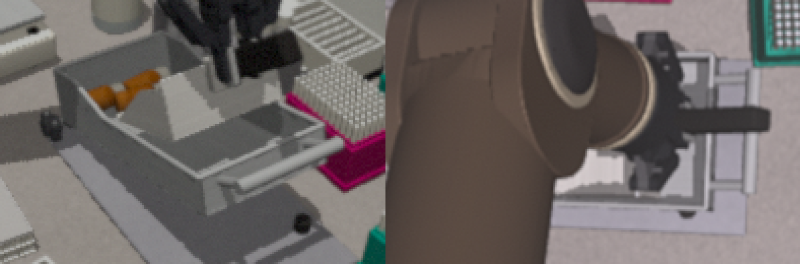

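Call:
drive_tool(
  commands="0.0018 0 0.0052 0 0 0;0.0018 0 0.0052 0 0 0;0.0018 0 0.0052 0 0 0;0.0018 0 0.0052 0 0 0;0.0018 0 0.0052 0 0 0;0.0018 0 0.0052 0 0 0;0 0 0 0 0 0;0 0 0 0 0 0",
)

```text
time_s: 15.42
tcp_pos: [0.5913, -0.0945, 0.1828]
tcp_rot: [180.0, 25.2, 87.6]
contact_force: [0.7, 0.4, -0.5]
grip_width: 0.22
grasp_force: 108.0
```

Call:
drive_tool(
  commands="0.0003 0 0.002 0 0 0;0.0003 0 0.002 0 0 0;0 0 0 0 0 0;0 0 0 0 0 0",
)

```text
time_s: 15.75
tcp_pos: [0.5915, -0.0956, 0.1794]
tcp_rot: [179.9, 25.2, 87.6]
contact_force: [-1.1, -0.1, -1.4]
grip_width: 0.218
grasp_force: 108.0
```

Call:
drive_tool(
  commands="0.0003 0 0.002 0 0 0;0 0 0 0 0 0;0 0 0 0 0 0",
)

```text
time_s: 16.0
tcp_pos: [0.5914, -0.0962, 0.1774]
tcp_rot: [179.9, 25.2, 87.6]
contact_force: [-0.2, -0.1, -1.1]
grip_width: 0.217
grasp_force: 108.0
```

Call:
drive_tool(
  commands="0.0003 0 0.0015 0 0 0;0 0 0 0 0 0;0 0 0 0 0 0",
)

```text
time_s: 16.25
tcp_pos: [0.5916, -0.0965, 0.176]
tcp_rot: [179.9, 25.2, 87.6]
contact_force: [0.7, 0.3, -1.4]
grip_width: 0.22
grasp_force: 108.3
```

Call:
drive_tool(
  commands="0.0003 0 0.0015 0 0 0;0 0 0 0 0 0;0 0 0 0 0 0",
)

```text
time_s: 16.5
tcp_pos: [0.5917, -0.0973, 0.175]
tcp_rot: [179.9, 25.2, 87.5]
contact_force: [-1.0, 0.4, 4.7]
grip_width: 0.219
grasp_force: 108.9
```

```bash
cat >> h.py <<'E'
def where():
    "lip and tail of the scoop in pan coordinates from the measured tool pose"
    s=st(); S=rot(s['tcp_rot'])*R.from_euler('x',180,degrees=True)
    for n,x in (('lip',.0625),('tail',-.0625)):
        print(n,np.round(1000*P.inv().apply(np.array(s['tcp_pos'])+S.apply(np.array([x,0,0])-TCPS)-L),1))
E
python3 -c "
from h import *
where()"
```

```text
{'time_s': 16.5, 'q': [-35.7246, 29.7114, 36.3842, 102.4388, 9.7166, 55.5582, -10.9012], 'tcp_pos': [0.5917, -0.0973, 0.175], 'tcp_rot': [179.8888, 25.2, 87.5265], 'contact_force': [-0.9972, 0.3801, 4.679], 'grip_width': 0.2195, 'grasp_force': 108.8643}
lip [   0.6 -118.8   -1.1]
tail [   0.5 -242.6   16.3]
```

```bash
python3 -c "
from h import *
rel(*tool(-.060,-.001,4),n=16)
rel(*tool(-.002,-.001,2.5),*tool(-.060,-.001,4),n=16)"
```

```text
16 rows [ 0.0035 -0.      0.0003] [ 0.01  0.25 -0.  ] step mm 3.5
  mid [ 0.593 -0.07   0.16 ] end [ 0.5934 -0.0483  0.1485]
16 rows [0.0035 0.     0.0001] [ 0.    0.09 -0.  ] step mm 3.5
  mid [ 0.595 -0.019  0.137] end [0.5956 0.0045 0.1278]
```

Call:
drive_tool(
  commands="0.0035 0 0.0003 0 0.25 0;0.0035 0 0.0003 0 0.25 0;0.0035 0 0.0003 0 0.25 0;0.0035 0 0.0003 0 0.25 0;0.0035 0 0.0003 0 0.25 0;0.0035 0 0.0003 0 0.25 0;0.0035 0 0.0003 0 0.25 0;0.0035 0 0.0003 0 0.25 0;0.0035 0 0.0003 0 0.25 0;0.0035 0 0.0003 0 0.25 0;0.0035 0 0.0003 0 0.25 0;0.0035 0 0.0003 0 0.25 0;0.0035 0 0.0003 0 0.25 0;0.0035 0 0.0003 0 0.25 0;0.0035 0 0.0003 0 0.25 0;0.0035 0 0.0003 0 0.25 0",
)

```text
time_s: 17.83
tcp_pos: [0.5942, -0.0483, 0.1488]
tcp_rot: [179.8, 21.2, 87.5]
contact_force: [-0.5, -1.9, 5.7]
grip_width: 0.219
grasp_force: 108.9
```

```bash
python3 - <<'E'
from h import *
where()
i=ctrl.read_camera('side'); marks(['scoop','pan_bar','vial0'],'side')
t=ctrl.read_camera('top')
a=cv2.resize(i[170:300,250:440],(570,390),interpolation=3); b=cv2.resize(t[140:280,230:450],(613,390),interpolation=3)
cv2.imwrite('pics/c4.png',cv2.resize(np.hstack([a,b]),(800,264)))
rel(*tool(-.004,-.001,2.5),n=16)
E
```

```text
{'time_s': 17.8333, 'q': [-36.1361, 30.7665, 33.614, 102.519, 5.6051, 54.3009, -11.8412], 'tcp_pos': [0.5942, -0.0483, 0.1488], 'tcp_rot': [179.8337, 21.2162, 87.4839], 'contact_force': [-0.5349, -1.9034, 5.6609], 'grip_width': 0.2186, 'grasp_force': 108.9195}
lip [  1.2 -60.   -0.8]
tail [   0.9 -184.7    8. ]
side scoop [0.5975 0.0323 0.0706] 0.78
side scoop [0.597  0.11   0.0586] 0.29
side pan_bar [ 0.5902 -0.1627  0.1659] 0.96
side vial0 [0.2893 0.2004 0.0161] 0.85
side vial0 [0.4089 0.2094 0.0139] 0.71
side vial0 [0.5985 0.109  0.0596] 0.64
side vial0 [0.5677 0.1354 0.0517] 0.49
side vial0 [0.6398 0.0813 0.07  ] 0.41
16 rows [ 0.0034 -0.      0.0001] [ 0.01  0.09 -0.  ] step mm 3.4
  mid [ 0.595 -0.019  0.137] end [0.5955 0.0026 0.1284]
```

View pics/c4.png

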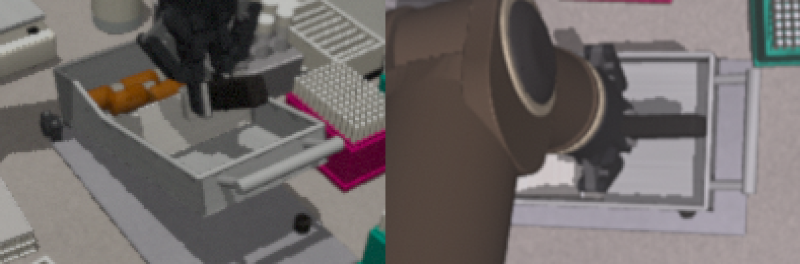

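Scoop is pushing the stack of vials ahead of it; the pan is still up (bar at z = 0.166). Continuing to the wall.

Call:
drive_tool(
  commands="0.0034 0 0.0001 0 0.09 0;0.0034 0 0.0001 0 0.09 0;0.0034 0 0.0001 0 0.09 0;0.0034 0 0.0001 0 0.09 0;0.0034 0 0.0001 0 0.09 0;0.0034 0 0.0001 0 0.09 0;0.0034 0 0.0001 0 0.09 0;0.0034 0 0.0001 0 0.09 0;0.0034 0 0.0001 0 0.09 0;0.0034 0 0.0001 0 0.09 0",
)

```text
time_s: 18.92
tcp_pos: [0.5954, -0.0173, 0.1358]
tcp_rot: [179.9, 20.4, 87.5]
contact_force: [-0.1, -2.7, 8.3]
grip_width: 0.22
grasp_force: 108.9
```

Call:
drive_tool(
  commands="0.0034 0 0.0001 0 0.09 0;0.0034 0 0.0001 0 0.09 0;0.0034 0 0.0001 0 0.09 0;0.0034 0 0.0001 0 0.09 0;0 0 0 0 0 0",
)

```text
time_s: 19.33
tcp_pos: [0.5961, -0.0043, 0.1307]
tcp_rot: [179.8, 20.0, 87.5]
contact_force: [0.5, -1.7, 7.7]
grip_width: 0.218
grasp_force: 109.1
```

```bash
python3 - <<'E'
from h import *
where()
i=ctrl.read_camera('side'); marks(['scoop','scoop_lip','pan_bar','pan_low','vial0'],'side')
E
```

```text
{'time_s': 19.3333, 'q': [-38.2399, 32.346, 32.1654, 102.0368, 3.7072, 54.0096, -14.4177], 'tcp_pos': [0.5961, -0.0043, 0.1307], 'tcp_rot': [179.8459, 19.9795, 87.4924], 'contact_force': [0.4901, -1.7076, 7.7487], 'grip_width': 0.2177, 'grasp_force': 109.1142}
lip [  1.2 -11.6  -1.6]
tail [   1.  -136.4    4.5]
side scoop [0.6004 0.0782 0.0585] 0.75
side pan_bar [ 0.5907 -0.162   0.1641] 0.77
side pan_low [0.5986 0.1468 0.039 ] 0.69
side vial0 [0.2895 0.2002 0.0168] 0.85
side vial0 [0.5956 0.11   0.0654] 0.7
side vial0 [0.6334 0.1327 0.0559] 0.6
side vial0 [0.5671 0.138  0.0539] 0.58
side vial0 [0.4086 0.2112 0.0178] 0.57
```

Call:
drive_tool(
  commands="0.003 0 -0.0003 0 0 0;0.003 0 0 0 0 0;0.002 0 0 0 0 0;0 0 0 0 0 0",
)

```text
time_s: 19.97
tcp_pos: [0.5964, 0.0033, 0.1283]
tcp_rot: [179.9, 20.0, 87.5]
contact_force: [1.1, -1.3, 9.0]
grip_width: 0.219
grasp_force: 109.1
```

Call:
drive_tool(
  commands="0.002 0 0 0 0 0;0.002 0 0 0 0 0;0 0 0 0 0 0;0 0 0 0 0 0",
)

```text
time_s: 20.3
tcp_pos: [0.5965, 0.0048, 0.1278]
tcp_rot: [179.8, 20.1, 87.4]
contact_force: [-1.1, -7.5, 14.5]
grip_width: 0.216
grasp_force: 109.6
```

```bash
python3 - <<'E'
from h import *
where()
i=ctrl.read_camera('side'); marks(['pan_bar','vial0'],'side')
t=ctrl.read_camera('top'); marks(['vial0'],'top')
cv2.imwrite('pics/c5.png',cv2.resize(i[180:280,250:400],(750,500),interpolation=3))
E
```

```text
{'time_s': 20.3, 'q': [-38.9663, 32.8058, 32.0643, 101.7927, 3.5531, 54.1673, -15.2903], 'tcp_pos': [0.5965, 0.0048, 0.1278], 'tcp_rot': [179.8435, 20.1046, 87.4053], 'contact_force': [-1.1378, -7.5392, 14.5279], 'grip_width': 0.2161, 'grasp_force': 109.5883}
lip [ 1.4 -2.  -2.1]
tail [   1.  -126.9    4.3]
side vial0 [0.407  0.2103 0.0165] 0.79
side vial0 [0.6314 0.1339 0.0561] 0.62
side vial0 [0.5984 0.1102 0.0645] 0.61
side vial0 [0.2897 0.2011 0.0154] 0.53
side vial0 [0.5696 0.135  0.0527] 0.47
top vial0 [0.4927 0.3947 0.0773] 0.39
```

View pics/c5.png

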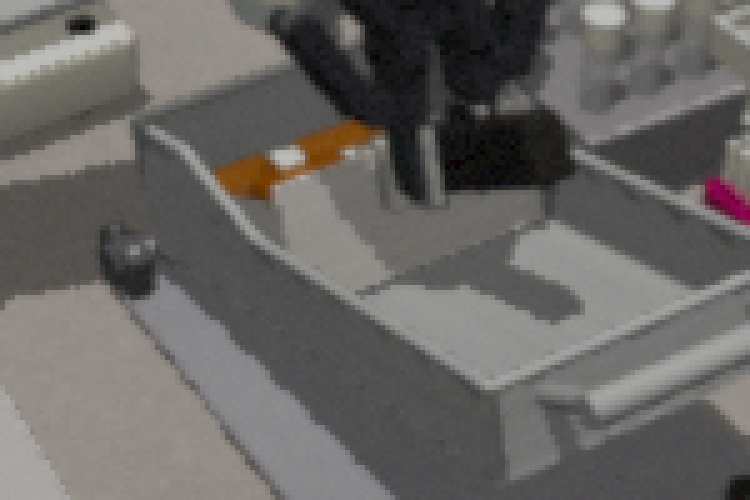

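```bash
python3 - <<'E'
from h import *
T=lambda y,z,a: tool(y,z,a,x=.001,tip=-.0625)
A=T(-.1285,.003,0);B=T(-.1265,.005,-11);C=T(-.120,.008,-22);D=T(-.114,.03,-30)
rel(*A,n=4);rel(*B,*A,n=8);rel(*C,*B,n=10);rel(*D,*C,n=8)
E
```

```text
4 rows [-0.0009  0.      0.0008] [ 0.02  0.73 -0.04] step mm 1.2
  mid [0.596 0.001 0.126] end [5.964e-01 2.000e-04 1.260e-01]
8 rows [-0.0008 -0.      0.0007] [0.   1.38 0.  ] step mm 1.0
  mid [ 0.596 -0.004  0.124] end [ 0.5962 -0.0068  0.122 ]
10 rows [-0.0001  0.      0.0006] [0.  1.1 0. ] step mm 0.6
  mid [ 0.596 -0.008  0.118] end [ 0.5961 -0.0081  0.116 ]
8 rows [ 0.0011 -0.     -0.0015] [0. 1. 0.] step mm 1.9
  mid [ 0.596 -0.003  0.124] end [ 0.5964 -0.001   0.1292]
```

Call:
drive_tool(
  commands="-0.0009 0 0.0006 0 0.73 0;-0.0009 0 0.0006 0 0.73 0;-0.0009 0 0.0006 0 0.73 0;-0.0009 0 0.0006 0 0.73 0;-0.0008 0 0.0006 0 1.38 0;-0.0008 0 0.0006 0 1.38 0;-0.0008 0 0.0006 0 1.38 0;-0.0008 0 0.0006 0 1.38 0",
)

```text
time_s: 21.22
tcp_pos: [0.5944, -0.0013, 0.1224]
tcp_rot: [-179.9, 11.5, 87.6]
contact_force: [0.7, -5.3, -4.3]
grip_width: 0.216
grasp_force: 107.6
```

Call:
drive_tool(
  commands="-0.0008 0 0.0006 0 1.38 0;-0.0008 0 0.0006 0 1.38 0;-0.0008 0 0.0006 0 1.38 0;-0.0008 0 0.0006 0 1.38 0;0 0 0 0 0 0",
)

```text
time_s: 21.63
tcp_pos: [0.5944, -0.0047, 0.1209]
tcp_rot: [-180.0, 5.9, 87.5]
contact_force: [0.2, -0.2, -2.6]
grip_width: 0.219
grasp_force: 107.9
```

```bash
python3 - <<'E'
from h import *
where()
i=ctrl.read_camera('side'); marks(['pan_bar','scoop','scoop_lip','vial0'],'side')
T=lambda y,z,a: tool(y,z,a,x=.001,tip=-.0625)
rel(*T(-.120,.008,-22),n=10)
E
```

```text
{'time_s': 21.6333, 'q': [-26.015, 29.0338, 25.122, 103.3719, -7.7742, 50.897, -1.2275], 'tcp_pos': [0.5944, -0.0047, 0.1209], 'tcp_rot': [-179.9532, 5.9046, 87.4679], 'contact_force': [0.2022, -0.1934, -2.6205], 'grip_width': 0.2193, 'grasp_force': 107.8819}
lip [-0.5 -1.5 29.2]
tail [  -0.8 -124.1    4.8]
side pan_bar [ 0.5909 -0.16    0.1658] 0.89
side scoop [0.6007 0.0928 0.0681] 0.86
side scoop [0.7872 0.1666 0.0013] 0.65
side scoop_lip [0.5997 0.1502 0.0597] 0.56
side vial0 [0.569  0.1464 0.0821] 0.67
side vial0 [0.5923 0.1131 0.0821] 0.61
side vial0 [ 0.5925 -0.1365  0.1247] 0.59
side vial0 [0.2894 0.1994 0.0125] 0.51
side vial0 [0.4088 0.2102 0.0158] 0.5
10 rows [-0.0004  0.0001  0.0006] [-0.    1.09  0.  ] step mm 0.7
  mid [ 0.596 -0.007  0.118] end [ 0.5961 -0.0081  0.116 ]
```

Call:
drive_tool(
  commands="-0.0004 0 0.0006 0 1.1 0;-0.0004 0 0.0006 0 1.1 0;-0.0004 0 0.0006 0 1.1 0;-0.0004 0 0.0006 0 1.1 0;-0.0004 0 0.0006 0 1.1 0;-0.0004 0 0.0006 0 1.1 0;-0.0004 0 0.0006 0 1.1 0;-0.0004 0 0.0006 0 1.1 0;-0.0004 0 0.0006 0 1.1 0;-0.0004 0 0.0006 0 1.1 0;0 0 0 0 0 0;0 0 0 0 0 0",
)

```text
time_s: 22.88
tcp_pos: [0.5953, -0.008, 0.1157]
tcp_rot: [179.9, -5.0, 87.5]
contact_force: [0.5, 0.4, -1.5]
grip_width: 0.219
grasp_force: 108.1
```

```bash
python3 - <<'E'
from h import *
where()
i=ctrl.read_camera('side'); marks(['scoop','scoop_lip','vial0'],'side')
cv2.imwrite('pics/c6.png',cv2.resize(i[160:280,250:410],(800,600),interpolation=3))
T=lambda y,z,a: tool(y,z,a,x=.001,tip=-.0625)
rel(*T(-.117,.016,-30),n=8)
E
```

```text
{'time_s': 22.8833, 'q': [-15.0561, 28.4308, 19.1569, 103.6032, -18.2666, 50.6653, 11.269], 'tcp_pos': [0.5953, -0.008, 0.1157], 'tcp_rot': [179.9443, -5.0424, 87.5441], 'contact_force': [0.4677, 0.4414, -1.5407], 'grip_width': 0.2191, 'grasp_force': 108.0815}
lip [ 0.4 -4.  55.2]
tail [   0.2 -119.7    7.9]
side scoop [0.5972 0.0975 0.0771] 0.62
side scoop [0.5935 0.1155 0.1035] 0.45
side scoop_lip [0.5993 0.1585 0.083 ] 0.75
side vial0 [0.289  0.1994 0.0177] 0.87
side vial0 [0.5708 0.139  0.1024] 0.84
side vial0 [0.5956 0.1132 0.1014] 0.77
side vial0 [0.6339 0.1429 0.1028] 0.6
side vial0 [0.4084 0.211  0.0151] 0.51
8 rows [-0.0001  0.0001 -0.0001] [0.01 0.97 0.01] step mm 0.2
  mid [ 0.596 -0.008  0.116] end [ 0.5961 -0.008   0.1167]
```

View pics/c6.png

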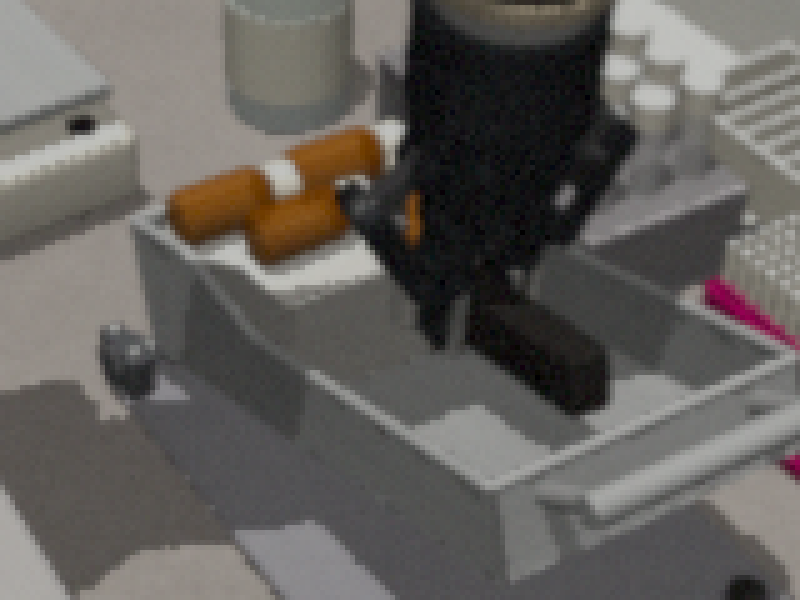

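The scoop has come up nose-first. Three vials show on it at pixels (215,200), (290,225) and (325,160), and amber from the fourth shows behind the finger at (412,215). I'll tilt back further and rise slowly so they roll to the back wall.

```bash
python3 - <<'E'
from h import *
T=lambda y,z,a: tool(y,z,a,x=.001,tip=-.0625)
D=T(-.117,.034,-33); rel(*D,n=12)
E=T(-.122,.12,-33); rel(*E,*D)
E
```

```text
12 rows [ 0.0005  0.0001 -0.0013] [0.  0.9 0. ] step mm 1.3
  mid [ 0.596 -0.005  0.125] end [ 0.5963 -0.0044  0.1314]
3 rows [ 0.0142  0.     -0.0249] [0. 0. 0.] step mm 28.7
  mid [0.597 0.009 0.187] end [0.5971 0.0162 0.2151]
```

Call:
drive_tool(
  commands="0.0005 0 -0.0013 0 0.9 0;0.0005 0 -0.0013 0 0.9 0;0.0005 0 -0.0013 0 0.9 0;0.0005 0 -0.0013 0 0.9 0;0.0005 0 -0.0013 0 0.9 0;0.0005 0 -0.0013 0 0.9 0;0.0005 0 -0.0013 0 0.9 0;0.0005 0 -0.0013 0 0.9 0;0.0005 0 -0.0013 0 0.9 0;0.0005 0 -0.0013 0 0.9 0;0.0005 0 -0.0013 0 0.9 0;0.0005 0 -0.0013 0 0.9 0;0 0 0 0 0 0;0 0 0 0 0 0",
)

```text
time_s: 24.25
tcp_pos: [0.5954, -0.0048, 0.132]
tcp_rot: [179.9, -15.8, 87.6]
contact_force: [-0.1, 0.7, -1.7]
grip_width: 0.224
grasp_force: 108.0
```

```bash
python3 - <<'E'
from h import *
where()
i=ctrl.read_camera('side'); marks(['scoop','scoop_lip','pan_bar','vial0'],'side')
cv2.imwrite('pics/c7.png',cv2.resize(i[140:280,250:436],(797,600),interpolation=3))
t=ctrl.read_camera('top'); marks(['vial0'],'top')
E
```

```text
{'time_s': 24.25, 'q': [-5.629, 28.0757, 14.4283, 102.4957, -27.8882, 54.9082, 21.9785], 'tcp_pos': [0.5954, -0.0048, 0.132], 'tcp_rot': [179.9456, -15.8204, 87.5637], 'contact_force': [-0.1454, 0.6764, -1.7314], 'grip_width': 0.224, 'grasp_force': 107.9889}
lip [  0.3 -12.8 102.5]
tail [   0.2 -117.6   34.4]
side scoop [0.6016 0.1028 0.1174] 0.58
side scoop [ 0.7259 -0.2526  0.0022] 0.42
side scoop_lip [0.5997 0.1636 0.1337] 0.89
side scoop_lip [ 0.3689 -0.1     0.004 ] 0.33
side pan_bar [ 0.591  -0.1608  0.1658] 0.63
side vial0 [0.2904 0.1986 0.0162] 0.72
side vial0 [0.4095 0.2098 0.0153] 0.69
side vial0 [0.6308 0.1166 0.1383] 0.68
side vial0 [0.5739 0.0816 0.128 ] 0.65
side vial0 [0.6466 0.0707 0.1254] 0.46
top vial0 [0.5775 0.0786 0.1286] 0.95
top vial0 [0.6325 0.1153 0.1381] 0.93
top vial0 [0.65   0.0754 0.1243] 0.89
top vial0 [0.4047 0.2081 0.0155] 0.86
top vial0 [0.2908 0.2039 0.011 ] 0.81
```

View pics/c7.png

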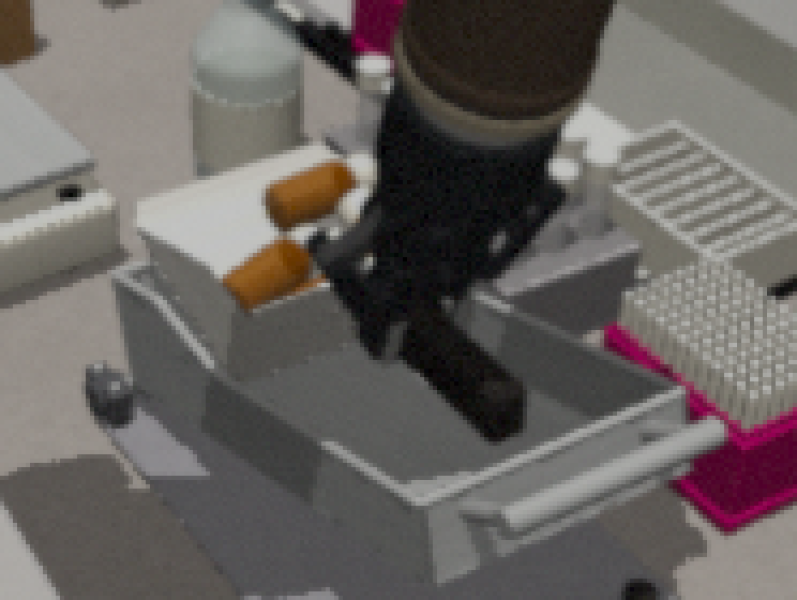

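```bash
python3 - <<'E'
from h import *
s=st(); Q=rot(s['tcp_rot']).inv(); p=np.array(s['tcp_pos'])
print('up .12',np.round(Q.apply([0,0,.12]),4))
print('over',np.round(Q.apply(np.array([.487,.297,.252])-p-[0,0,.12]),4))
E
```

```text
{'time_s': 24.6, 'q': [-5.7014, 28.0747, 14.4264, 102.497, -27.884, 54.9073, 21.9754], 'tcp_pos': [0.5954, -0.0041, 0.132], 'tcp_rot': [179.9465, -15.818, 87.6368], 'contact_force': [0.2093, 0.7789, -2.0289], 'grip_width': 0.2123, 'grasp_force': 107.9876}
up .12 [ 3.270e-02  1.000e-04 -1.155e-01]
over [ 0.2852 -0.1208  0.0807]
```

Call:
drive_tool(
  commands="0.0014 0 -0.0048 0 0 0;0.0027 0 -0.0096 0 0 0;0.0041 0 -0.0144 0 0 0;0.0041 0 -0.0144 0 0 0;0.0041 0 -0.0144 0 0 0;0.0041 0 -0.0144 0 0 0;0.0041 0 -0.0144 0 0 0;0.0041 0 -0.0144 0 0 0;0.0027 0 -0.0096 0 0 0;0.0014 0 -0.0048 0 0 0;0 0 0 0 0 0;0 0 0 0 0 0",
)

```text
time_s: 25.6
tcp_pos: [0.5951, -0.0042, 0.2516]
tcp_rot: [180.0, -15.8, 87.6]
contact_force: [0.3, 0.3, -2.2]
grip_width: 0.22
grasp_force: 108.0
```

```bash
python3 - <<'E'
from h import *
where()
i=ctrl.read_camera('side'); marks(['scoop_lip','pan_bar','vial0'],'side')
cv2.imwrite('pics/c8.png',cv2.resize(i[100:280,220:460],(800,600),interpolation=3))
t=ctrl.read_camera('top'); marks(['vial0'],'top')
E
```

```text
{'time_s': 25.6, 'q': [-7.6688, 20.9253, 16.788, 95.6298, -23.5181, 67.6764, 15.4524], 'tcp_pos': [0.5951, -0.0042, 0.2516], 'tcp_rot': [179.9514, -15.8183, 87.6162], 'contact_force': [0.3458, 0.3103, -2.2089], 'grip_width': 0.2195, 'grasp_force': 107.9501}
lip [-2.00e-01 -4.75e+01  2.17e+02]
tail [  -0.2 -152.4  148.9]
side scoop_lip [0.5717 0.0799 0.2481] 0.72
side scoop_lip [0.5971 0.1649 0.2529] 0.64
side pan_bar [ 0.59   -0.1632  0.1639] 0.86
side pan_bar [ 0.7883 -0.0456 -0.0012] 0.68
side vial0 [0.4095 0.2105 0.0186] 0.84
side vial0 [0.2916 0.1982 0.0175] 0.62
side vial0 [0.6297 0.114  0.2578] 0.48
side vial0 [0.7866 0.167  0.0032] 0.21
top vial0 [0.4045 0.2055 0.0167] 0.83
top vial0 [0.5773 0.0806 0.2489] 0.82
top vial0 [0.644  0.0725 0.2415] 0.79
top vial0 [0.6287 0.1158 0.2562] 0.71
top vial0 [0.6048 0.0565 0.2351] 0.68
```

View pics/c8.png

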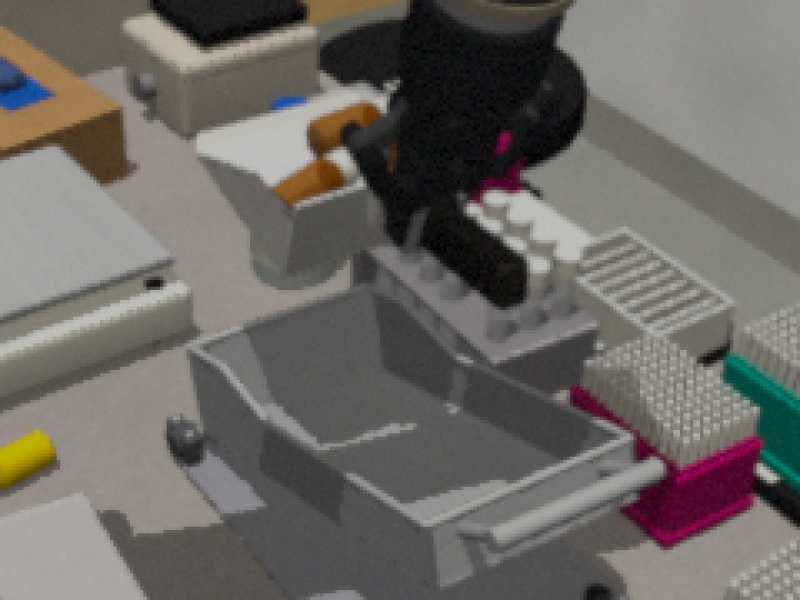

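All four vials are in the scoop (the top view finds four there), and the pan is empty and still up. Moving over the scale.

Call:
drive_tool(
  commands="0.0042 -0.0018 0.0012 0 0 0;0.0084 -0.0036 0.0024 0 0 0;0.0126 -0.0053 0.0036 0 0 0;0.0168 -0.0071 0.0048 0 0 0;0.0168 -0.0071 0.0048 0 0 0;0.0168 -0.0071 0.0048 0 0 0;0.0168 -0.0071 0.0048 0 0 0;0.0168 -0.0071 0.0048 0 0 0;0.0168 -0.0071 0.0048 0 0 0;0.0168 -0.0071 0.0048 0 0 0;0.0168 -0.0071 0.0048 0 0 0;0.0168 -0.0071 0.0048 0 0 0;0.0168 -0.0071 0.0048 0 0 0;0.0168 -0.0071 0.0048 0 0 0;0.0168 -0.0071 0.0048 0 0 0;0.0168 -0.0071 0.0048 0 0 0;0.0168 -0.0071 0.0048 0 0 0;0.0126 -0.0053 0.0036 0 0 0;0.0084 -0.0036 0.0024 0 0 0;0.0042 -0.0018 0.0012 0 0 0",
)

```text
time_s: 27.57
tcp_pos: [0.4852, 0.2999, 0.2511]
tcp_rot: [180.0, -15.9, 87.8]
contact_force: [-0.1, -0.3, -1.0]
grip_width: 0.214
grasp_force: 108.1
```

Call:
drive_tool(
  commands="0 0 0 0 0 0;0 0 0 0 0 0;0 0 0 0 0 0",
)

```text
time_s: 27.82
tcp_pos: [0.4875, 0.2966, 0.251]
tcp_rot: [179.9, -15.8, 87.5]
contact_force: [-0.1, -0.6, -0.7]
grip_width: 0.216
grasp_force: 108.0
```

```bash
python3 - <<'E'
from h import *
st()
ctrl.read_camera('side'); marks(['scoop','scoop_lip','platform','vial0'],'side')
t=ctrl.read_camera('top'); marks(['scoop','scoop_lip','platform','vial0'],'top')
# level scoop 6 mm over platform
org=np.array([.491,.396,.080]); 
def lev(pitch,h):
    S=R.from_euler('z',87.6,degrees=True)*R.from_euler('y',pitch,degrees=True)
    # tail underside at fixed place, height h
    base=org+R.from_euler('z',87.6,degrees=True).apply([-.0625,0,0])+[0,0,h]
    return base+S.apply(TCPS-[-.0625,0,0]),(S*R.from_euler('x',180,degrees=True)).as_euler('xyz',degrees=True)
a=lev(-15.8,.03); rel(*a)
b=lev(-6,.012); rel(*b,*a,n=12)
c=lev(0,.004); rel(*c,*b,n=12)
E
```

```text
{'time_s': 27.8167, 'q': [-34.3152, 13.152, 7.6196, 105.4675, -18.9281, 54.9815, -19.4382], 'tcp_pos': [0.4875, 0.2966, 0.251], 'tcp_rot': [179.9312, -15.8005, 87.5374], 'contact_force': [-0.0513, -0.6379, -0.6682], 'grip_width': 0.2155, 'grasp_force': 108.0454}
side scoop [0.4942 0.4054 0.2353] 0.96
side scoop [0.602  0.1473 0.0391] 0.59
side scoop_lip [0.4917 0.4622 0.2542] 0.83
side platform [0.49   0.3943 0.0791] 0.78
side vial0 [0.4065 0.212  0.0157] 0.67
side vial0 [0.2868 0.1984 0.015 ] 0.54
side vial0 [0.5239 0.4128 0.2617] 0.41
top scoop [0.4917 0.405  0.2388] 0.88
top scoop_lip [0.495  0.4667 0.2508] 0.65
top vial0 [0.2894 0.2014 0.01  ] 0.97
top vial0 [0.537  0.3741 0.2414] 0.87
top vial0 [0.4039 0.2051 0.0142] 0.84
top vial0 [0.5244 0.4141 0.2564] 0.67
4 rows [-0.0102 -0.0001  0.0256] [ 0.01 -0.   -0.  ] step mm 27.5
  mid [0.487 0.289 0.169] end [0.4864 0.2863 0.1414]
12 rows [0.0003 0.     0.0009] [ 0.   -0.82 -0.  ] step mm 1.0
  mid [0.487 0.29  0.135] end [0.4867 0.2923 0.131 ]
12 rows [ 0.0003 -0.      0.0003] [-0.  -0.5  0. ] step mm 0.5
  mid [0.487 0.295 0.129] end [0.4868 0.2966 0.1271]
```

Call:
drive_tool(
  commands="-0.0027 0 0.0066 0 0 0;-0.0054 0 0.0134 0 0 0;-0.0063 0 0.016 0 0 0;-0.0063 0 0.016 0 0 0;-0.0063 0 0.016 0 0 0;-0.0063 0 0.016 0 0 0;-0.0054 0 0.0134 0 0 0;-0.0021 0 0.005 0 0 0;0 0 0 0 0 0",
)

```text
time_s: 29.07
tcp_pos: [0.4858, 0.2856, 0.1396]
tcp_rot: [-179.9, -15.7, 87.5]
contact_force: [-0.4, -0.6, -1.2]
grip_width: 0.219
grasp_force: 108.0
```

Call:
drive_tool(
  commands="0.0003 0 0.0009 0 -0.82 0;0.0003 0 0.0009 0 -0.82 0;0.0003 0 0.0009 0 -0.82 0;0.0003 0 0.0009 0 -0.82 0;0.0003 0 0.0009 0 -0.82 0;0.0003 0 0.0009 0 -0.82 0;0.0003 0 0.0009 0 -0.82 0;0.0003 0 0.0009 0 -0.82 0;0.0003 0 0.0009 0 -0.82 0;0.0003 0 0.0009 0 -0.82 0;0.0003 0 0.0009 0 -0.82 0;0.0003 0 0.0009 0 -0.82 0",
)

```text
time_s: 30.07
tcp_pos: [0.4869, 0.292, 0.1314]
tcp_rot: [179.9, -5.9, 87.6]
contact_force: [1.2, 0.1, -2.0]
grip_width: 0.221
grasp_force: 108.0
```

Call:
drive_tool(
  commands="0.0003 0 0.0003 0 -0.5 0;0.0003 0 0.0003 0 -0.5 0;0.0003 0 0.0003 0 -0.5 0;0.0003 0 0.0003 0 -0.5 0;0.0003 0 0.0003 0 -0.5 0;0.0003 0 0.0003 0 -0.5 0;0.0003 0 0.0003 0 -0.5 0;0.0003 0 0.0003 0 -0.5 0;0.0003 0 0.0003 0 -0.5 0;0.0003 0 0.0003 0 -0.5 0;0 0 0 0 0 0;0 0 0 0 0 0",
)

```text
time_s: 31.07
tcp_pos: [0.487, 0.2953, 0.1286]
tcp_rot: [179.9, -1.0, 87.6]
contact_force: [-0.4, -0.9, -1.4]
grip_width: 0.216
grasp_force: 108.0
```

```bash
python3 - <<'E'
from h import *
st()
ctrl.read_camera('side'); marks(['scoop','scoop_lip','vial0'],'side')
t=ctrl.read_camera('top'); marks(['scoop','scoop_lip','platform','vial0'],'top')
E
```

```text
{'time_s': 31.0667, 'q': [-45.4311, 24.3359, 12.7447, 106.7279, -7.9101, 49.1204, -31.0359], 'tcp_pos': [0.487, 0.2953, 0.1286], 'tcp_rot': [179.9495, -0.9746, 87.6156], 'contact_force': [-0.3948, -0.916, -1.3907], 'grip_width': 0.2165, 'grasp_force': 108.0023}
side scoop [0.496  0.3958 0.0878] 0.69
side scoop_lip [0.4919 0.4593 0.0846] 0.71
side vial0 [0.2909 0.1988 0.0131] 0.83
side vial0 [0.4071 0.2101 0.0144] 0.54
top scoop [ 0.5955 -0.0115 -0.0029] 0.24
top platform [0.5384 0.3667 0.0995] 0.24
top vial0 [0.2903 0.1994 0.0088] 0.97
top vial0 [0.4052 0.2071 0.0194] 0.96
top vial0 [0.538  0.3681 0.1008] 0.39
```

Call:
drive_tool(
  commands="0 0 0.001 0 0 0;0 0 0.001 0 0 0;0 0 0.001 0 0 0;0 0 0 0 0 0;0 0 0 0 0 0",
)

```text
time_s: 31.93
tcp_pos: [0.487, 0.2951, 0.1256]
tcp_rot: [180.0, -1.0, 87.6]
contact_force: [-0.5, 0.4, -1.1]
grip_width: 0.219
grasp_force: 108.0
```

Call:
drive_tool(
  commands="0 0 0.001 0 0 0;0 0 0.001 0 0 0;0 0 0 0 0 0;0 0 0 0 0 0",
)

```text
time_s: 32.27
tcp_pos: [0.487, 0.2952, 0.1236]
tcp_rot: [180.0, -1.0, 87.6]
contact_force: [-0.2, -0.3, -1.7]
grip_width: 0.219
grasp_force: 108.0
```

Call:
drive_tool(
  commands="0 0 0.001 0 0 0;0 0 0.0005 0 0 0;0 0 0 0 0 0;0 0 0 0 0 0",
)

```text
time_s: 32.6
tcp_pos: [0.4872, 0.2952, 0.1227]
tcp_rot: [179.9, -1.0, 87.6]
contact_force: [-1.9, -1.3, 5.1]
grip_width: 0.22
grasp_force: 109.1
```

Call:
drive_tool(
  commands="0 0 0.001 0 0 0;0 0 0.0005 0 0 0;0 0 0 0 0 0;0 0 0 0 0 0",
)

```text
time_s: 32.93
tcp_pos: [0.4872, 0.295, 0.1225]
tcp_rot: [179.9, -1.0, 87.6]
contact_force: [-6.3, -5.0, 16.7]
grip_width: 0.216
grasp_force: 111.0
```

Call:
drive_tool(
  commands="0 0 -0.001 0 0 0;0 0 0 0 0 0;0 0 0 0 0 0",
  force=20,
)

```text
time_s: 33.18
tcp_pos: [0.4873, 0.2951, 0.1226]
tcp_rot: [179.9, -1.0, 87.6]
contact_force: [-4.2, -2.4, 9.7]
grip_width: 0.217
grasp_force: 109.5
```

Call:
drive_tool(
  commands="0 0 0 0 0 0;0 0 0 0 0 0;0 0 0 0 0 0;0 0 0 0 0 0",
  fingers=0.045,
)

```text
time_s: 33.52
tcp_pos: [0.487, 0.2954, 0.1215]
tcp_rot: [180.0, -1.0, 87.6]
contact_force: [0.2, -0.3, -0.6]
grip_width: 0.524
grasp_force: 0.0
```

Call:
drive_tool(
  commands="0 0 -0.005 0 0 0;0 0 -0.015 0 0 0;0 0 -0.03 0 0 0;0 0 -0.035 0 0 0;0 0 -0.035 0 0 0;-0.03 0 -0.02 0 0 0;-0.04 0 0 0 0 0;-0.04 0 0 0 0 0;-0.04 0 0 0 0 0;-0.04 0 0 0 0 0;0 0 0 0 0 0;0 0 0 0 0 0",
)

```text
time_s: 34.52
tcp_pos: [0.479, 0.1006, 0.2592]
tcp_rot: [179.9, -1.0, 87.3]
contact_force: [-0.4, 1.5, 0.0]
grip_width: 0.527
grasp_force: 0.0
```

```bash
python3 - <<'E'
from h import *
st()
i=ctrl.read_camera('side'); marks(['scoop','scoop_lip','platform','vial0','pan_bar'],'side')
t=ctrl.read_camera('top'); marks(['scoop','scoop_lip','platform','vial0'],'top')
a=cv2.resize(i[120:260,140:320],(500,389)); b=cv2.resize(t[180:380,50:250],(389,389))
cv2.imwrite('pics/c9.png',cv2.resize(np.hstack([a,b]),(800,350)))
E
```

```text
{'time_s': 34.5167, 'q': [-34.6303, 8.2839, 20.054, 108.9549, -4.2309, 62.9076, -15.5501], 'tcp_pos': [0.479, 0.1006, 0.2592], 'tcp_rot': [179.8871, -1.0147, 87.314], 'contact_force': [-0.4262, 1.5129, 0.0416], 'grip_width': 0.5267, 'grasp_force': 0.0}
side scoop [0.4919 0.3987 0.0811] 0.81
side scoop_lip [0.4905 0.4579 0.0776] 0.72
side platform [0.4887 0.3949 0.0777] 0.85
side vial0 [0.2902 0.1985 0.0157] 0.67
side vial0 [0.4102 0.2107 0.0171] 0.56
side vial0 [0.5263 0.4058 0.0981] 0.44
side pan_bar [ 0.5902 -0.1617  0.1664] 0.6
top scoop [0.4924 0.3938 0.08  ] 0.92
top scoop_lip [0.4944 0.4577 0.0797] 0.8
top platform [ 0.5875 -0.1625  0.1716] 0.45
top vial0 [0.539  0.3699 0.0921] 0.84
top vial0 [0.4985 0.3504 0.093 ] 0.83
top vial0 [ 0.3722 -0.1005 -0.0005] 0.65
top vial0 [0.5242 0.4098 0.0952] 0.63
```

View pics/c9.png

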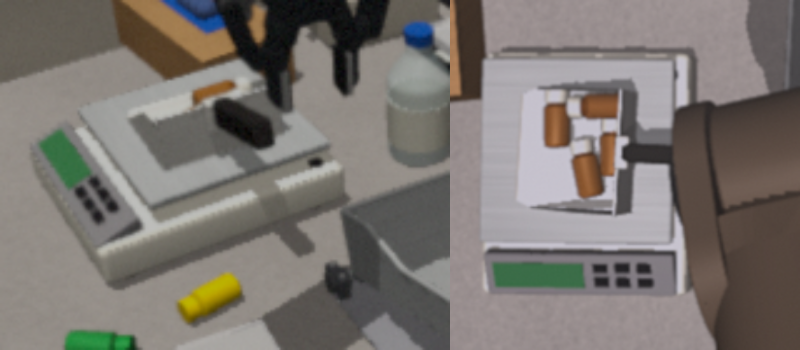

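The scoop sits flat and centred on the platform, with all four amber vials inside it at right-hand crop pixels (556,120), (597,105), (588,175) and (610,150). The pan is still up and the gripper is clear, so I'm handing it in.

```bash
python3 -c "
from bench import ctrl
print(ctrl.sign_off())"
```

```text
the job is handed in; nothing more can be done
None
```

The job is handed in, with no verdict returned: the last camera check, at 34.5 s, showed the pan still up and all four vials in the scoop, which stood flat and centred on the scale with the gripper clear.

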